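# Make room in a sprung spice rack and slide a jar in

### The job

The slim white-capped spice jar belongs in the middle of the spice rack, between the yellow-capped and the black-capped jar, which stand close together. First slide the left half of the row (two jars) gently to the left until its sprung end plate clearly gives by some millimetres, then the right half to the right in the same way, never pushing a plate in hard (about 8 N at most) and keeping the jars standing in the rack. Then slide the white-capped jar into the gap, easing the neighbours apart with it, right back to the rear rail so that it stands upright on the rack in line with the others, and leave everything else on the worktop alone.

Things in the scene. Friction and masses are not known exactly. Their poses are not given: they have to be found in the camera images.
- rack: wooden spice rack, fixed; base board 92 x 320 mm, 6 mm thick, open in front (edge at x = -50 mm). Origin: worktop level, middle of the board's length, on the row's line; x to the rear rail (away from the robot), y left along the row, z up. Jars stand on it at z = 6 mm. Rear rail: face at x = +23.5 mm, top at z = 57 mm. Steel end plates close the row left and right; see their joints
- rack_rail (a point): middle of the rear rail's top front edge (rack x = 23.5 mm, z = 57 mm). The row (jars in it 173 mm together, white-capped one 40 mm) fits between the end plates (faces 203 mm apart at rest) only with their springs pressed in by about 10 mm in all. The pair of plates is set up to 11 mm left or right of the rack's middle, differently each time and not measured: feel for them
- left_plate (a joint): how far (m) the left end plate (at the row's +y end, 50 mm deep, top at z = 103 mm) is pushed outward: 0 at rest, spring 800 N/m (4 N at 5 mm), solid at 14 mm. Clearly given: more than 3 mm. More than 10 mm (8 N) is too hard and not allowed. Sliding two jars alone takes under 1 N; pushed at the cap they tip, held 60 to 80 mm above the base they slide
- right_plate (a joint): the same for the right end plate (-y of the rack), outward (to the right) positive.
- yellow_jar: spice jar with yellow cap and red-brown contents, diameter 45 mm, height 100 mm, about 0.11 kg; origin at the centre of its underside, z up. One of the two inner jars of the row (left or right varies).
- black_jar: round spice jar with black cap and green label, diameter 41 mm, height 105 mm; origin at the centre of its underside. The other inner jar.
- red_jar: spice jar with red cap, diameter 45 mm, height 106 mm; origin at the centre of its underside. An outer jar of the row (which end varies).
- shaker: small glass shaker with grey top, diameter 44 mm, height 90 mm (top 34 mm wide); origin at the centre of its underside. Stands at the other end of the row and counts as one of its jars.
- white_jar: the jar to put away: slim straight spice jar with white cap and blue-and-white label, diameter 40 mm, height 109 mm, about 0.11 kg; origin at the centre of its underside; stands on the worktop in front of the rack.
- pepper_mill: bystander: wooden pepper mill, diameter 58 mm, height 170 mm, origin at the centre of its underside
- honey_jar: bystander: glass jar with black lid, diameter 63 mm, height 94 mm, origin at the centre of its underside
- tin: bystander: food tin, diameter 75 mm, height 58 mm, origin at the centre of its underside
- tub: bystander: white and red dairy tub, diameter 72 mm, height 71 mm, origin at the centre of its underside
Things that resemble listed ones, but are neither listed nor needed, are in the scene too. Leave any purple look-alike of the black_jar alone.

How it is judged:
On the way, in this order (a step that is already met when the one before it is completed fails the run):
1. with the white-capped jar still out of the rack, the left half of the row presses the left end plate in by more than 3 mm (horizontal distance between white_jar and rack above 0.085 m and value of joint left_plate above 0.003 m), for 0.2 s.
2. with the white-capped jar still out of the rack, the right half presses the right end plate in by more than 3 mm (horizontal distance between white_jar and rack above 0.085 m and value of joint right_plate above 0.003 m), for 0.2 s.
At the end, for the whole second after the job is handed in: White-capped jar between yellow- and black-capped ones (centre within 52 mm of each, theirs over 76 mm apart), at most 5 mm in front of the row line; all five jars within 10 mm in front and 12 mm behind that line, raised under 5 mm, at rest; white-capped one upright within 0.10 rad, others 0.15 (horizontal distance between white_jar and yellow_jar below 0.052 m and horizontal distance between white_jar and black_jar below 0.052 m and horizontal distance between yellow_jar and black_jar above 0.076 m and x of white_jar in the frame of rack between -0.005 and 0.012 m and x of yellow_jar in the frame of rack between -0.01 and 0.012 m and z of each of yellow_jar, black_jar, red_jar, shaker, white_jar in the frame of rack below 0.011 m and angle between each of yellow_jar, black_jar, red_jar, shaker's own z axis and vertical below 0.15 rad and linear speed of each of yellow_jar, black_jar, red_jar, shaker, white_jar below 0.02 m/s and x of black_jar in the frame of rack between -0.01 and 0.012 m and x of red_jar in the frame of rack between -0.01 and 0.012 m and x of shaker in the frame of rack between -0.01 and 0.012 m and x of white_jar in the frame of rack above -0.01 m and angle between white_jar's own z axis and vertical below 0.1 rad); the robot touches nothing.
It fails at once if an end plate is pushed in by more than 10 mm (8 N) (value of joint any of left_plate, right_plate above 0.01 m).
It fails at once if a jar of the row is lifted by more than 15 mm or tipped by more than 0.35 rad (z of any of yellow_jar, black_jar, red_jar, shaker in the frame of rack above 0.021 m or angle between any of yellow_jar, black_jar, red_jar, shaker's own z axis and vertical above 0.35 rad).
It fails at once if a bystander (pepper mill, jar with black lid, tin, tub) is moved by more than 25 mm (distance of any of pepper_mill, honey_jar, tin, tub from where it was at the start of the episode above 0.025 m).
It also fails if it takes over 72 s, if anything falls off the work surface, if the arm or the gripper's body presses on something with over 40 N, if the wrist force passes 120 N, or if a joint passes its speed limit or range.

### The arm

A 6-joint arm with a two-finger parallel gripper is mounted at the origin on a cart in front of the work surface, level with it; the furniture and walls round the work are solid. World frame = base frame: x ahead of the robot, y to its left, z up, the work surface at z = 0. Lengths are in m, angles in rad, forces in N, time in s.
With the tool pointing down it reaches from about 0.3 to 0.875 m from the base axis. Payload 4.2 kg.
Tool frame: the origin (TCP) lies midway between the tips of the shut fingers; the grasp point (between the pads) lies arm.grip_depth behind it (arm.grip_depth is the distance from the TCP to the grasp point, in m); z points along the fingers, y is the line along which they close (so a half turn about z gives the same grasp; the last joint's range is limited). The gripper opens to 85 mm and grips with 20 to 120 N. Pads are 22 mm wide; open, the fingers measure 114 mm over their backs; the gripper's body (76 mm by 85 mm) begins 54 mm behind the grasp point. The pads swing forward as they close: fully open they stand 13 mm farther back than shut.
Start: joints at [1.175, 0.32, 1.565, -0, 1.257, -0.02], TCP at [0.211, 0.535, 0.231] pointing down, gripper open.
Joint ranges: [-3.11, 3.11], [-0.84, 2.01], [0.21, 2.61], [-1.34, 4.49], [0.05, 2.63], [-2.56, 2.56]. Speed limits (rad/s): [2.57, 2.57, 3.14, 3.14, 3.14, 3.14].

### API

Orientations are given as a unit quaternion [w, x, y, z].
In Python, from workcell import arm, camera, camera_params, close_job, search_frame, masks_of gives the robot as it stands.
- The arm moves only by the tool servo_tool, never from a script. Its argument "deltas" is a list of rows, each a list of 2 entries, a list of its own where there are three numbers: the shift along the world's x, y, z in m, then the turn about the world's z in rad. A call has 1 to 8 rows; each row shifts and turns the commanded pose from where the row before left it; what a row does not reach is not made up. A row lasts 1/10 s, in which the tool goes at most 50 mm and 8.59 degrees, less where a joint would pass 70% of its speed; a pose out of reach is approached as far as the arm can. A call with a gripper value outside its range is refused whole. "gripper" is the opening, from 0 (shut) to 1 (fully open), set as the call begins (left out, the last holds). The fingers move at their own pace and stop on an object; "grip_force" is the grip in N (left out, the last holds). Time passes only in rows, so rows that do not move let the fingers close. It gives the time, the measured TCP pose, the force and the opening at its end, in the units of the state.
- arm.observe(): the state, without advancing time (a new reading comes with each control period).
- camera(name): name is "scene" or "side" or "wrist"; returns (picture, depth): 384x512x3 uint8, red, green, blue; 384x512 float32, m along the optical axis (not along the pixel's ray), 0 where there is no reading.
- camera_params(name): a dict with "fx", "fy", "cx", "cy" (pixels), "distortion" ([k1, k2, p1, p2, k3] as OpenCV has them; the pictures are not rectified), "world_from_camera" (4x4, takes a point from camera to world coordinates). Camera axes: x right, y down, z forward; pixel columns grow to the right and rows downward; lengths in m; the calibration is good to about 2 mm. A picture is of the moment at which its call begins: read the wrist's pose just before it. camera_params takes no time and is no camera call; for the wrist camera it gives the pose at the moment of the call.
- close_job(): hands the job in, once; it reports no verdict.
Trained networks look in the newest picture that a camera, given by its name, has taken for a name from the list of things; names that differ only in an ending like _2 or _b are one class to them, and where a whole thing is asked for, a point or a joint stands for the part that bears it (a point fixed in the world has none). Each returns a list of dicts, best first, with "p" (0 to 1); they miss things now and then, are a little off and sometimes report something else, mostly with a low value. They report only what shows in the picture. A call takes as long as a camera call. They do not tell look-alikes from the thing itself.
- search_frame(camera, name): "extent" ([left, top, width, height] in pixels, round what is visible of it).
- masks_of(camera, name): "pixels" (384x512 bool, what is visible of it) and "extent" ([left, top, width, height] in pixels, round what is visible of it).
The state is a dict: "time": time; "qpos": joint angles; "qd": joint speeds; "joint_efforts": joint torques, N m; "eef_pos": TCP position; "eef_rot": TCP orientation; "wrist_force": force on the tool from outside, world axes, zero at the start; "ft_torque": the same for the moment, N m; "grip_width": finger opening in m.
Only numpy, scipy, OpenCV 4.12 (cv2) and the standard library are available. Lean on these libraries where they do the work, as an engineer would, in place of code of your own. Each camera call takes 0.05 s, during which the arm holds its last target. There are 200 camera calls.

## Working session

There is one attempt and no reset: what is moved stays moved. The work goes in short steps, Python scripts to look and compute and a tool call to move; the robot and the scene stay as the last step left them, time stands still between calls to the robot, and variables do not carry over. Pictures are saved under pics/ and viewed, on a budget of 10 in all, crops included, one or two more only if the job needs it, and the job is handed in when it is done.

Besides the shell and the picture viewer there is one more tool, called after "Request:" in YAML: its name, and indented under it one key for each argument. servo_tool: Moves the arm, as the interface text tells. Its arguments: {"type":"object","properties":{"deltas":{"type":"array"},"gripper":{"type":"number"},"grip_force":{"type":"number"}},"required":["deltas"]}

```bash
mkdir -p pics; cat > h.py <<'E'
import numpy as np, cv2
from workcell import arm, camera, camera_params, close_job, search_frame, masks_of
def snap(name,fn=None):
    P=camera_params(name); im,d=camera(name)
    if fn: cv2.imwrite('pics/'+fn,im[:,:,::-1])
    return im,d,P
def cloud(mask,d,P):
    v,u=np.nonzero(mask&(d>0)); z=d[v,u]
    K=np.array([[P['fx'],0,P['cx']],[0,P['fy'],P['cy']],[0,0,1]])
    n=cv2.undistortPoints(np.stack([u,v],1).astype(np.float64)[:,None],K,np.array(P['distortion']))[:,0]
    c=np.c_[n*z[:,None],z,np.ones(len(z))]
    return (c@np.array(P['world_from_camera']).T)[:,:3]
E
python3 - <<'E'
from h import *
print(arm.observe(), arm.grip_depth)
ims=[]
for c in ['scene','side']:
    im,d,P=snap(c); ims.append(im); print(c,np.round(P['world_from_camera'],3).tolist())
    for n in ['rack','yellow_jar','black_jar','red_jar','shaker','white_jar','pepper_mill','honey_jar','tin','tub']:
        for r in masks_of(c,n)[:3]:
            if r['p']<.3: continue
            p=cloud(r['pixels'],d,P)
            if len(p)<20: continue
            t=p[p[:,2]>np.percentile(p[:,2],98)-.012]
            print(n,round(r['p'],2),np.round(r['extent']).tolist(),'med',np.round(np.median(p,0),3),'top mid',np.round((t.min(0)+t.max(0))/2,3),'zmax',np.round(np.percentile(p[:,2],98),3))
for n,i in zip('ab',ims): cv2.imwrite(f'pics/{n}.png',i[:,:,::-1])
E
```

```text
{'time': 0.0, 'qpos': array([ 1.17499371e+00,  3.20337361e-01,  1.56565084e+00,  5.64522163e-07,
        1.25739927e+00, -1.99960851e-02]), 'qd': array([ 0.00031988,  0.00266479, -0.00055842,  0.0003391 , -0.00201527,
        0.0013946 ]), 'joint_efforts': array([-1.48885978e-03, -4.15520668e+01, -2.34159029e+01, -3.29835748e-04,
        8.33944971e-03,  2.43911792e-06]), 'eef_pos': array([0.21085748, 0.5344477 , 0.23046709]), 'eef_rot': array([-1.85492401e-04,  1.86799491e-01,  9.82397651e-01, -8.78029820e-04]), 'wrist_force': array([0.16173332, 0.57070017, 0.10445535]), 'ft_torque': array([-0.02234755, -0.02320072, -0.03748172]), 'grip_width': 0.08529879460650514} 0.0187
scene [[0.433, -0.568, 0.7, -0.008], [-0.901, -0.273, 0.336, -0.336], [0.0, -0.776, -0.63, 0.605], [0.0, 0.0, 0.0, 1.0]]
rack 0.64 [149.0, 164.0, 122.0, 52.0] med [0.597 0.062 0.006] top mid [0.653 0.086 0.051] zmax 0.055
yellow_jar 0.87 [189.0, 154.0, 21.0, 40.0] med [0.603 0.122 0.07 ] top mid [0.618 0.13  0.102] zmax 0.108
black_jar 0.61 [225.0, 135.0, 20.0, 35.0] med [0.73  0.077 0.086] top mid [0.739 0.085 0.1
[... 1671 characters left out ...]
.108  0.063] top mid [ 0.445 -0.094  0.104] zmax 0.109
pepper_mill 0.81 [156.0, 209.0, 38.0, 84.0] med [ 0.352 -0.274  0.078] top mid [ 0.352 -0.264  0.158] zmax 0.158
pepper_mill 0.56 [329.0, 177.0, 26.0, 36.0] med [ 0.8   -0.023  0.049] top mid [ 0.807 -0.004  0.065] zmax 0.07
honey_jar 0.74 [227.0, 230.0, 33.0, 56.0] med [ 0.481 -0.284  0.062] top mid [ 0.484 -0.261  0.089] zmax 0.094
tin 0.7 [279.0, 220.0, 33.0, 41.0] med [ 0.599 -0.223  0.044] top mid [ 0.604 -0.2    0.052] zmax 0.057
tub 0.64 [325.0, 179.0, 28.0, 26.0] med [ 0.798 -0.024  0.05 ] top mid [ 0.805 -0.008  0.065] zmax 0.07
tub 0.38 [230.0, 179.0, 70.0, 46.0] med [0.601 0.013 0.005] top mid [ 0.671 -0.032  0.05 ] zmax 0.054
```

```bash
python3 - <<'E'
from h import *
a=cv2.imread('pics/a.png');b=cv2.imread('pics/b.png')
A=cv2.resize(a[120:350,130:390],None,fx=1.54,fy=1.54,interpolation=cv2.INTER_CUBIC)
B=cv2.resize(b[140:310,150:370],None,fx=1.8,fy=1.8,interpolation=cv2.INTER_CUBIC)
h=max(len(A),len(B)); f=lambda i:cv2.copyMakeBorder(i,0,h-len(i),0,0,0)
cv2.imwrite('pics/c.png',np.hstack([f(A),f(B)]))
E
```

```text
(no output)
```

View pics/c.png

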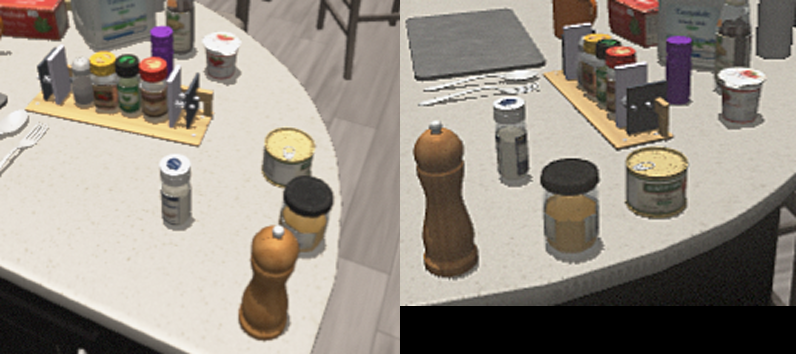

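```bash
python3 - <<'E'
from h import *
from scipy.spatial.transform import Rotation as R
s=arm.observe(); P=camera_params('wrist'); w=s['eef_rot']; r=R.from_quat([*w[1:],w[0]])
W=np.array(P['world_from_camera']); print('cam in tool',np.round(r.inv().apply(W[:3,3]-s['eef_pos']),3),np.round(r.inv().as_matrix()@W[:3,2],2),P['fx'])
for c in ['scene','side']:
    im,d,P=snap(c); m=masks_of(c,'rack')[0]['pixels']; p=cloud(m,d,P)
    b=p[abs(p[:,2]-.006)<.005][:,:2].astype(np.float32)
    print(c,len(b),cv2.minAreaRect(b),np.round(cv2.boxPoints(cv2.minAreaRect(b)),3).tolist())
E
```

```text
cam in tool [ 0.081 -0.    -0.143] [-0.32  0.    0.95] 277.5992801164837
scene 1396 ((0.6140795946121216, 0.10752995312213898), (0.09348516166210175, 0.32141342759132385), 10.479063034057617) [[0.5389999747276306, 0.25699999928474426], [0.597000002861023, -0.05900000035762787], [0.6890000104904175, -0.041999999433755875], [0.6309999823570251, 0.27399998903274536]]
side 749 ((0.5912562012672424, 0.09656624495983124), (0.08779525756835938, 0.3269062936306), 18.754741668701172) [[0.4970000088214874, 0.2370000034570694], [0.6019999980926514, -0.07199999690055847], [0.6850000023841858, -0.04399999976158142], [0.5799999833106995, 0.26499998569488525]]
```

Request:
servo_tool:
  deltas:
    - [[0.03,-0.035,0.02],-0.13]
    - [[0.03,-0.035,0.015],-0.13]
    - [[0.03,-0.035,0.015],-0.13]
    - [[0.03,-0.035,0.015],-0.13]
    - [[0.03,-0.035,0.015],-0.13]
    - [[0.03,-0.035,0.01],-0.13]
    - [[0.03,-0.035,0.0],-0.13]
    - [[0.03,-0.035,0.0],-0.13]

```text
time: 2.1
eef_pos: [0.452, 0.2535, 0.3219]
eef_rot: [0.0, 0.652, 0.758, 0.001]
wrist_force: [1.1, 0.7, -0.5]
grip_width: 0.0854
```

Request:
servo_tool:
  deltas:
    - [[0.04,-0.03,0.0],0.016]
    - [[0.04,-0.03,0.0],0.016]
    - [[0.04,-0.03,0.0],0]
    - [[0.03,-0.02,0.0],0]
    - [[0,0,0.0],0]
    - [[0,0,0.0],0]

```text
time: 2.7
eef_pos: [0.601, 0.1446, 0.3206]
eef_rot: [-0.001, 0.639, 0.77, -0.0]
wrist_force: [0.1, -0.0, -0.3]
grip_width: 0.0855
```

```bash
cat > look.py <<'E'
from h import *
O=np.array([.618,.108]); T=.183
def torack(p):
    q=p[:,:2]-O; c,s=np.cos(T),np.sin(T); return np.c_[q@[c,s],q@[-s,c],p[:,2]]
E
python3 - <<'E'
from look import *
print(arm.observe()['eef_pos'])
im,d,P=snap('wrist','w1.png')
m=masks_of('wrist','rack')[0]['pixels']; p=cloud(m,d,P)
b=p[abs(p[:,2]-.006)<.004][:,:2].astype(np.float32); print(len(b),cv2.minAreaRect(b))
for n in ['yellow_jar','black_jar','red_jar','shaker','left_plate','right_plate','white_jar']:
    for r in masks_of('wrist',n)[:2]:
        p=cloud(r['pixels'],d,P)
        if len(p)<20: continue
        t=p[p[:,2]>np.percentile(p[:,2],95)-.006]; tr=torack(t)
        c,rad=cv2.minEnclosingCircle(t[:,:2].astype(np.float32)); 
        print(n,round(r['p'],2),r['extent'],'z',np.round(t[:,2].max(),3),'circ',np.round(c,4),round(rad,4),'rack',np.round(torack(np.array([[*c,0]]))[0,:2],4),'rack span',np.round([tr.min(0)[:2],tr.max(0)[:2]],4).tolist())
cv2.imwrite('pics/w1.png',cv2.resize(im[:,:,::-1],None,fx=1.5,fy=1.5))
E
```

```text
[0.60103097 0.14462159 0.32056941]
3758 ((0.617354154586792, 0.10947266966104507), (0.09150581806898117, 0.31841009855270386), 8.58482837677002)
yellow_jar 0.92 [248.4, 144.8, 35.3, 42.6] z 0.11 circ [0.619  0.1307] 0.0226 rack [0.0051 0.0221] rack span [[-0.0163, -0.0003], [0.0253, 0.0445]]
black_jar 0.73 [250.7, 182.1, 28.5, 36.5] z 0.114 circ [0.625  0.0881] 0.0203 rack [ 0.0033 -0.0208] rack span [[-0.0163, -0.041], [0.0222, -0.0012]]
red_jar 0.84 [249.2, 209.0, 29.0, 38.6] z 0.116 circ [0.6264 0.0523] 0.032 rack [-0.0019 -0.0563] rack span [[-0.0191, -0.0873], [0.0221, -0.0271]]
shaker 0.9 [255.7, 117.8, 24.9, 32.9] z 0.097 circ [0.6135 0.1741] 0.0146 rack [0.0076 0.0658] rack span [[-0.0057, 0.0523], [0.0213, 0.0794]]
shaker 0.5 [249.2, 210.4, 31.4, 36.8] z 0.116 circ [0.6319 0.0442] 0.0222 rack [ 0.0021 -0.0652] rack span [[-0.0191, -0.0869], [0.0221, -0.0432]]
left_plate 0.85 [251.1, 78.6, 35.1, 31.6] z 0.106 circ [0.6056 0.2174] 0.0242 rack [0.0077 0.1098] rack span [[-0.0162, 0.1044], [0.0316, 0.1139]]
right_plate 0.81 [248.6, 234.1, 30.6, 22.5] z 0.114 circ [0.6363 0.014 ] 0.0257 rack [ 0.0008 -0.0958] rack span [[-0.024, -0.1056], [0.0255, -0.0768]]
white_jar 0.68 [253.3, 118.7, 24.1, 28.7] z 0.097 circ [0.6135 0.1741] 0.0146 rack [0.0076 0.0658] rack span [[-0.0057, 0.0525], [0.0213, 0.0794]]
white_jar 0.5 [121.0, 246.4, 33.2, 36.1] z 0.367 circ [0.4871 0.0288] 0.1272 rack [-0.1431 -0.054 ] rack span [[-0.222, -0.1539], [-0.0643, 0.0461]]
```

View pics/w1.png

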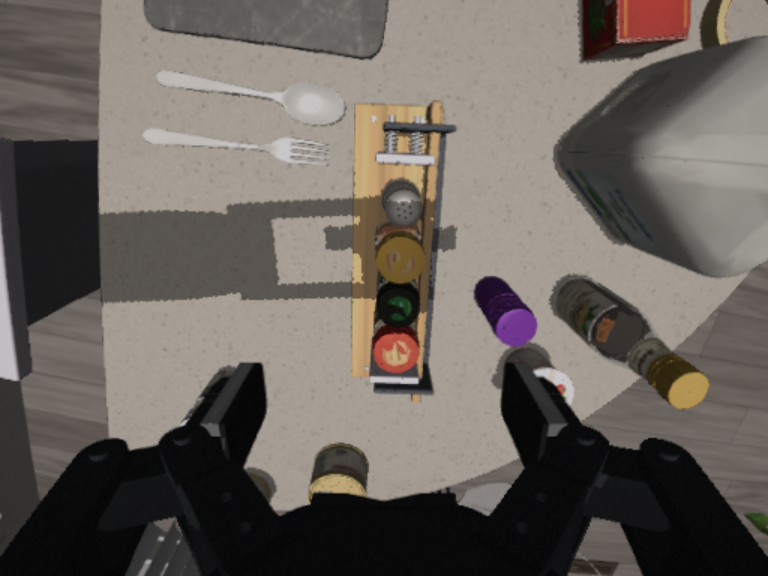

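Request:
servo_tool:
  deltas:
    - [[0.018,-0.014,-0.02],-0.037]
    - [[0,0,-0.045],0]
    - [[0,0,-0.045],0]
    - [[0,0,-0.045],0]
    - [[0,0,-0.045],0]
    - [[0,0,-0.03],0]
    - [[0,0,-0.02],0]
    - [[0,0,-0.01],0]

```text
time: 3.95
eef_pos: [0.6176, 0.131, 0.059]
eef_rot: [-0.001, 0.652, 0.758, -0.001]
wrist_force: [-0.9, 0.4, 0.3]
grip_width: 0.0857
```

Request:
servo_tool:
  deltas:
    - [[0,0,0],0]
    - [[0,0,0],0]
    - [[0,0,0],0]
    - [[0,0,0],0]
    - [[0,0,0],0]
    - [[0,0,0],0]
  gripper: 0.3
  grip_force: 20

```text
time: 4.55
eef_pos: [0.6196, 0.1314, 0.0628]
eef_rot: [0.001, 0.652, 0.758, 0.001]
wrist_force: [-0.8, 0.7, 6.3]
grip_width: 0.0434
```

Request:
servo_tool:
  deltas:
    - [[0,0,0],0]
    - [[0,0,0],0]
    - [[0,0,0.003],0]
    - [[0,0,0.003],0]
    - [[0,0,0],0]
  gripper: 0.75

```text
time: 5.05
eef_pos: [0.6193, 0.1311, 0.0677]
eef_rot: [0.0, 0.652, 0.758, 0.0]
wrist_force: [0.3, -0.4, -0.2]
grip_width: 0.0639
```

Request:
servo_tool:
  deltas:
    - [[0,0,0],0]
    - [[0,0,0],0]
    - [[0,0,0],0]
    - [[0,0,0],0]
    - [[0,0,0],0]
    - [[0,0,0],0]
  gripper: 0.3

```text
time: 5.65
eef_pos: [0.619, 0.1311, 0.0673]
eef_rot: [0.0, 0.652, 0.758, 0.0]
wrist_force: [-0.3, -0.4, 1.2]
grip_width: 0.044
```

Request:
servo_tool:
  deltas:
    - [[-0.0003,0.002,0],0]
    - [[-0.0003,0.002,0],0]
    - [[-0.0003,0.002,0],0]
    - [[-0.0003,0.002,0],0]
    - [[0,0,0],0]

```text
time: 6.15
eef_pos: [0.6176, 0.1395, 0.0673]
eef_rot: [-0.0, 0.652, 0.758, 0.0]
wrist_force: [0.2, -0.2, 1.6]
grip_width: 0.0438
```

Request:
servo_tool:
  deltas:
    - [[-0.0003,0.002,0],0]
    - [[-0.0003,0.002,0],0]
    - [[0,0,0],0]

```text
time: 6.45
eef_pos: [0.6171, 0.1434, 0.0673]
eef_rot: [0.0, 0.652, 0.758, 0.0]
wrist_force: [-1.1, 0.6, 1.6]
grip_width: 0.0437
```

Request:
servo_tool:
  deltas:
    - [[-0.0003,0.002,0],0]
    - [[0,0,0],0]

```text
time: 6.65
eef_pos: [0.6168, 0.1453, 0.0673]
eef_rot: [0.0, 0.652, 0.758, 0.0]
wrist_force: [1.1, 0.3, 2.2]
grip_width: 0.0434
```

Request:
servo_tool:
  deltas:
    - [[-0.0003,0.002,0],0]
    - [[0,0,0],0]

```text
time: 6.85
eef_pos: [0.6165, 0.1473, 0.0673]
eef_rot: [0.0, 0.652, 0.758, 0.0]
wrist_force: [0.9, -0.2, 2.6]
grip_width: 0.0437
```

Request:
servo_tool:
  deltas:
    - [[-0.0003,0.002,0],0]
    - [[0,0,0],0]

```text
time: 7.05
eef_pos: [0.6162, 0.1493, 0.0673]
eef_rot: [0.0, 0.652, 0.758, 0.0]
wrist_force: [0.2, -0.8, 3.1]
grip_width: 0.0439
```

Request:
servo_tool:
  deltas:
    - [[-0.0003,0.002,0],0]
    - [[0,0,0],0]

```text
time: 7.25
eef_pos: [0.616, 0.151, 0.0673]
eef_rot: [0.0, 0.652, 0.758, -0.0]
wrist_force: [0.3, -2.7, 3.1]
grip_width: 0.0435
```

Request:
servo_tool:
  deltas:
    - [[-0.0003,0.002,0],0]
    - [[0,0,0],0]

```text
time: 7.45
eef_pos: [0.6157, 0.1529, 0.0675]
eef_rot: [0.0, 0.652, 0.758, 0.0]
wrist_force: [0.1, -3.6, 3.9]
grip_width: 0.0438
```

Request:
servo_tool:
  deltas:
    - [[-0.0001,0.001,0],0]
    - [[0,0,0],0]
    - [[0,0,0],0]

```text
time: 7.75
eef_pos: [0.6157, 0.1539, 0.0675]
eef_rot: [0.0, 0.652, 0.758, 0.0]
wrist_force: [0.6, -3.4, 5.7]
grip_width: 0.0433
```

Request:
servo_tool:
  deltas:
    - [[-0.0003,0.002,0],0]
    - [[0,0,0],0]
    - [[0,0,0],0]
    - [[0,0,0],0]

```text
time: 8.15
eef_pos: [0.6154, 0.156, 0.0677]
eef_rot: [0.0, 0.652, 0.758, 0.0]
wrist_force: [-0.8, -2.9, 4.8]
grip_width: 0.0438
```

```bash
python3 - <<'E'
from look import *
f=[]
for i in range(3):
    im,d,P=snap('wrist'); f.append(arm.observe()['wrist_force'])
print(np.mean(f,0))
cv2.imwrite('pics/w2.png',cv2.resize(im[:,:,::-1],None,fx=1.5,fy=1.5))
E
```

```text
[ 0.61325605 -3.25954874  6.11403168]
```

View pics/w2.png

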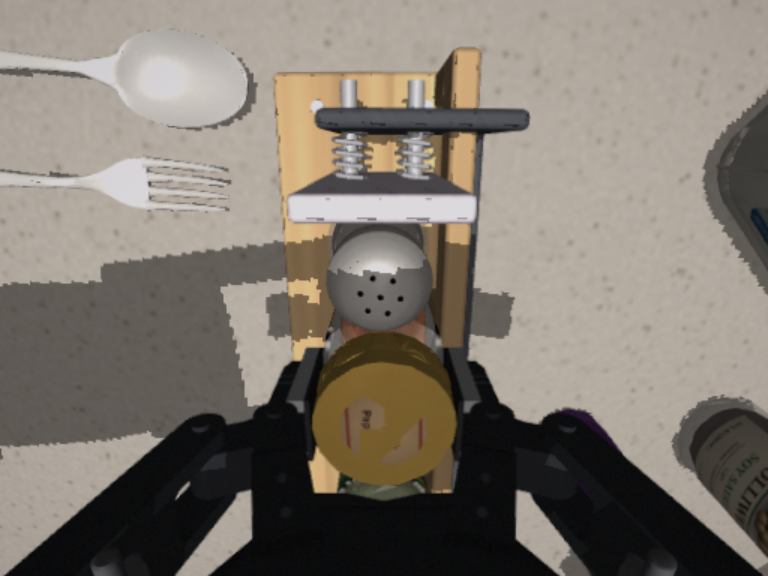

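```bash
cat >> look.py <<'E'
O=np.array([.6214,.110]); T=.15
def plane(p):
    for _ in range(4):
        A=np.c_[p[:,:2]-p[:,:2].mean(0),np.ones(len(p))]; k=np.linalg.lstsq(A,p[:,2],rcond=None)[0]; r=p[:,2]-A@k
        p=p[abs(r)<max(2*np.median(abs(r)),.0007)]
    return k,len(p)
def tilt(cam,name,im,d,P):
    r=masks_of(cam,name)
    if not r: return
    p=torack(cloud(r[0]['pixels'],d,P)); t=p[p[:,2]>np.percentile(p[:,2],90)-.008]
    c,_=cv2.minEnclosingCircle(t[:,:2].astype(np.float32)); c2=np.array(c)
    t=t[np.hypot(*(t[:,:2]-c2).T)<.013]
    k,n=plane(t); print(name,round(r[0]['p'],2),'rack c',np.round(c2,4),'slopes dz/dx,dz/dy',np.round(k[:2],3),'z',round(k[2],4),n)
E
python3 - <<'E'
from look import *
im,d,P=snap('wrist')
for n in ['yellow_jar','shaker']: tilt('wrist',n,im,d,P)
r=masks_of('wrist','left_plate')[0]; p=torack(cloud(r['pixels'],d,P)); print(r['p'],r['extent'])
t=p[(p[:,2]>.098)]; print('plate top y',np.round(np.percentile(t[:,1],[2,10,50,90,98]),4),'x',np.round(np.percentile(t[:,0],[2,98]),4))
for c in ['side','scene']:
    im,d,P=snap(c)
    for n in ['yellow_jar','shaker','black_jar']: tilt(c,n,im,d,P)
    if c=='scene': cv2.imwrite('pics/s2.png',cv2.resize(im[120:240,120:300,::-1],None,fx=4,fy=4,interpolation=2))
E
```

```text
yellow_jar 0.95 rack c [0.0019 0.0463] slopes dz/dx,dz/dy [-0.003 -0.048] z 0.1082 1771
shaker 0.71 rack c [-0.0007  0.0856] slopes dz/dx,dz/dy [-0.017 -0.013] z 0.0946 1498
0.68 [191.0, 54.6, 125.4, 94.0]
plate top y [0.1079 0.1089 0.1122 0.1154 0.1158] x [-0.0231  0.0237]
yellow_jar 0.73 rack c [-0.0013  0.0394] slopes dz/dx,dz/dy [-0.012  0.114] z 0.1062 15
shaker 0.61 rack c [-0.0179  0.0815] slopes dz/dx,dz/dy [0.903 0.383] z 0.049 12
black_jar 0.84 rack c [ 0.1136 -0.0443] slopes dz/dx,dz/dy [-0.002 -0.009] z 0.1037 20
yellow_jar 0.94 rack c [0.0012 0.0401] slopes dz/dx,dz/dy [-0.034 -0.024] z 0.108 19
shaker 0.62 rack c [-0.0108  0.0833] slopes dz/dx,dz/dy [0.848 0.327] z 0.0834 43
black_jar 0.94 rack c [-0.0005 -0.0227] slopes dz/dx,dz/dy [0.033 0.014] z 0.1109 32
```

View pics/s2.png

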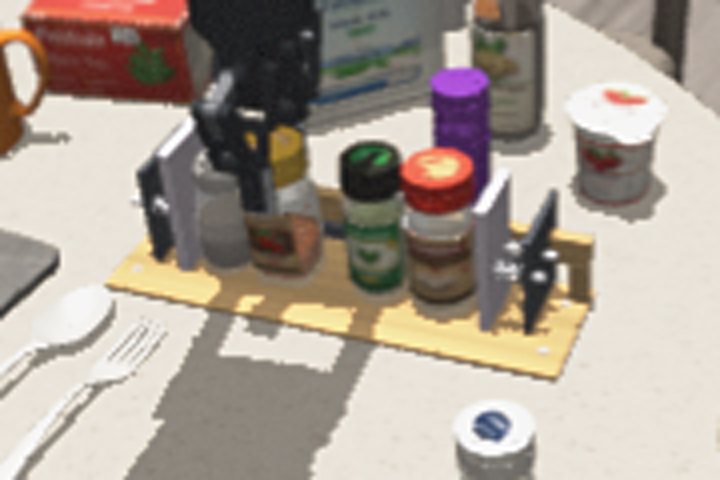

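Request:
servo_tool:
  deltas:
    - [[-0.0002,0.0015,0],0]
    - [[-0.0002,0.001,0],0]
    - [[0,0,0],0]
    - [[0,0,0],0]

```text
time: 9.3
eef_pos: [0.615, 0.1585, 0.0677]
eef_rot: [0.0, 0.652, 0.758, 0.0]
wrist_force: [0.3, -3.6, 5.5]
grip_width: 0.0438
```

```bash
cat > chk.py <<'E'
from look import *
import sys
f=[]
for i in range(5):
    im,d,P=snap('wrist'); f.append(arm.observe()['wrist_force'])
print('F',np.round(np.mean(f,0),2),np.round(np.std(f,0),2),arm.observe()['eef_pos'],arm.observe()['time'])
for n in sys.argv[1:]:
    if 'plate' in n:
        r=masks_of('wrist',n)
        if r:
            p=torack(cloud(r[0]['pixels'],d,P)); t=p[(p[:,2]>.098)&(p[:,2]<.12)]; print(n,'y',np.round(np.percentile(t[:,1],[2,50,98]),4))
    else: tilt('wrist',n,im,d,P)
E
python3 chk.py yellow_jar shaker left_plate
```

```text
F [ 0.15 -3.53  6.16] [0.44 0.29 0.48] [0.61495291 0.15846052 0.06771647] 9.55
yellow_jar 0.8 rack c [-0.0005  0.0492] slopes dz/dx,dz/dy [ 0.001 -0.075] z 0.1086 1798
shaker 0.74 rack c [-0.0007  0.0871] slopes dz/dx,dz/dy [-0.018 -0.031] z 0.0945 1623
left_plate y [0.1089 0.1131 0.1165]
```

Request:
servo_tool:
  deltas:
    - [[0.0006,-0.004,0],0]
    - [[0.0006,-0.004,0],0]
    - [[0.0003,-0.002,0],0]

```text
time: 10.0
eef_pos: [0.616, 0.1487, 0.0669]
eef_rot: [-0.001, 0.652, 0.758, 0.0]
wrist_force: [0.4, 0.1, 2.0]
grip_width: 0.0437
```

Request:
servo_tool:
  deltas:
    - [[0,0,0],0]
    - [[0,0,0],0]
    - [[0,0,-0.0025],0]
    - [[0,0,0],0]
  gripper: 0.65

```text
time: 10.4
eef_pos: [0.6158, 0.1486, 0.064]
eef_rot: [-0.0, 0.652, 0.758, -0.001]
wrist_force: [-0.4, -0.7, -0.3]
grip_width: 0.0553
```

Request:
servo_tool:
  deltas:
    - [[0,0,0],0]
    - [[0,0,0],0]
    - [[0,0,0],0]
    - [[0,0,0],0]
    - [[0,0,0],0]
    - [[0,0,0],0]
  gripper: 0.3
  grip_force: 90

```text
time: 11.0
eef_pos: [0.6164, 0.1486, 0.0648]
eef_rot: [0.0, 0.652, 0.758, 0.0]
wrist_force: [-0.9, -0.1, -0.3]
grip_width: 0.0426
```

```bash
python3 chk.py yellow_jar shaker left_plate
```

```text
F [0.52 0.08 0.03] [0.3  0.32 0.44] [0.6163384  0.1486004  0.06477322] 11.25
yellow_jar 0.88 rack c [0.0014 0.0369] slopes dz/dx,dz/dy [0.003 0.001] z 0.1076 1774
shaker 0.6 rack c [-0.0011  0.0829] slopes dz/dx,dz/dy [-0.007 -0.025] z 0.0945 1815
left_plate y [0.1048 0.1088 0.1126]
```

Request:
servo_tool:
  deltas:
    - [[-0.0003,0.002,0],0]
    - [[-0.0003,0.002,0],0]
    - [[-0.0003,0.0015,0],0]
    - [[0,0,0],0]
    - [[0,0,0],0]

```text
time: 11.9
eef_pos: [0.6155, 0.1539, 0.0648]
eef_rot: [0.0, 0.652, 0.758, -0.0]
wrist_force: [0.9, -2.8, 0.8]
grip_width: 0.0427
```

```bash
python3 chk.py yellow_jar shaker left_plate
```

```text
F [ 0.39 -1.87  0.63] [0.21 0.79 0.32] [0.61543515 0.15390121 0.06478776] 12.15
yellow_jar 0.82 rack c [0.0006 0.0423] slopes dz/dx,dz/dy [-0.004 -0.002] z 0.1076 1733
shaker 0.7 rack c [-0.0008  0.0843] slopes dz/dx,dz/dy [-0.016 -0.022] z 0.0945 1627
left_plate y [0.1061 0.1104 0.114 ]
```

No tilt now; plate in by ~1.5 mm. Push 3.5 mm more.

Request:
servo_tool:
  deltas:
    - [[-0.0003,0.002,0],0]
    - [[-0.0002,0.0015,0],0]
    - [[0,0,0],0]
    - [[0,0,0],0]
    - [[0,0,0],0]

```text
time: 12.8
eef_pos: [0.615, 0.1574, 0.0648]
eef_rot: [0.0, 0.652, 0.758, -0.0]
wrist_force: [0.5, -4.0, 1.1]
grip_width: 0.0426
```

```bash
python3 chk.py yellow_jar shaker left_plate
```

```text
F [ 0.89 -4.74  1.36] [0.36 0.49 0.59] [0.61493639 0.15745374 0.06478422] 13.05
yellow_jar 0.59 rack c [0.0235 0.0657] slopes dz/dx,dz/dy [ 0.091 -0.003] z 0.0576 412
shaker 0.58 rack c [-0.0027  0.0919] slopes dz/dx,dz/dy [ 0.042 -0.165] z 0.0943 1652
left_plate y [0.1097 0.1137 0.1172]
```

Request:
servo_tool:
  deltas:
    - [[0.0003,-0.002,0],0]
    - [[0.0003,-0.002,0],0]
    - [[0.0003,-0.002,0],0]

```text
time: 13.5
eef_pos: [0.6156, 0.1525, 0.0648]
eef_rot: [-0.001, 0.652, 0.758, 0.001]
wrist_force: [-0.3, 1.4, 1.3]
grip_width: 0.0424
```

Request:
servo_tool:
  deltas:
    - [[0,0,0],0]
    - [[0,0,0],0]
    - [[0,0,0],0]
    - [[0,0,0.02],0]
    - [[0,0,0.03],0]
    - [[0.003,-0.02,0.03],0]
    - [[0.004,-0.024,0],0]
    - [[0.002,-0.02,0],0]
  gripper: 0.85

```text
time: 14.3
eef_pos: [0.6255, 0.087, 0.1461]
eef_rot: [0.001, 0.652, 0.758, 0.001]
wrist_force: [0.3, -0.1, -0.2]
grip_width: 0.0723
```

Request:
servo_tool:
  deltas:
    - [[0,0,0],0]
    - [[0,0,0],0]

```text
time: 14.5
eef_pos: [0.6246, 0.0876, 0.1445]
eef_rot: [-0.0, 0.653, 0.758, 0.0]
wrist_force: [0.0, 0.5, -0.0]
grip_width: 0.0725
```

```bash
python3 chk.py yellow_jar black_jar shaker left_plate red_jar
```

```text
F [-0.08  0.03  0.05] [0.61 0.55 0.56] [0.62464929 0.08841945 0.14452126] 14.75
yellow_jar 0.73 rack c [0.0002 0.0407] slopes dz/dx,dz/dy [ 0.002 -0.003] z 0.1075 948
black_jar 0.94 rack c [ 0.1135 -0.0405] slopes dz/dx,dz/dy [-0.004 -0.006] z 0.106 602
shaker 0.7 rack c [-0.0011  0.082 ] slopes dz/dx,dz/dy [-0.011  0.035] z 0.0946 777
left_plate y [0.1042 0.1077 0.1121]
red_jar 0.65 rack c [-0.0025 -0.0613] slopes dz/dx,dz/dy [ 0.002 -0.001] z 0.1134 640
```

Request:
servo_tool:
  deltas:
    - [[0,0,-0.03],0]
    - [[0,0,-0.03],0]
    - [[0,0,-0.0145],0]
    - [[0,0,-0.005],0]
    - [[0,0,0],0]

```text
time: 15.5
eef_pos: [0.6246, 0.0876, 0.0648]
eef_rot: [-0.0, 0.652, 0.758, -0.0]
wrist_force: [-0.8, 0.1, -1.1]
grip_width: 0.0724
```

Request:
servo_tool:
  deltas:
    - [[0,0,0],0]
    - [[0,0,0],0]
    - [[0,0,0],0]
    - [[0,0,0],0]
    - [[0,0,0],0]
    - [[0,0,0],0]
  gripper: 0.25

```text
time: 16.1
eef_pos: [0.6257, 0.0877, 0.0667]
eef_rot: [0.001, 0.652, 0.758, 0.001]
wrist_force: [-0.9, 0.6, 5.8]
grip_width: 0.0391
```

```bash
python3 - <<'E'
from look import *
im,d,P=snap('wrist')
print(arm.observe()['wrist_force'])
cv2.imwrite('pics/w3.png',cv2.resize(im[:,:,::-1],None,fx=1.5,fy=1.5))
E
```

```text
[-1.00642265 -0.37458121  5.96217427]
```

View pics/w3.png

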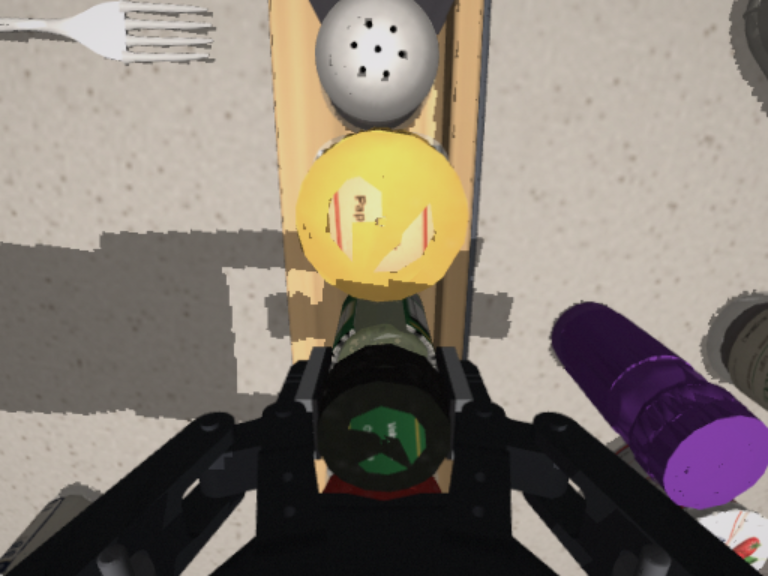

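Request:
servo_tool:
  deltas:
    - [[0,0,0.001],0]
    - [[0.0003,-0.002,0],0]
    - [[0.0003,-0.002,0],0]
    - [[0.0003,-0.002,0],0]
    - [[0,0,0],0]
    - [[0,0,0],0]

```text
time: 16.75
eef_pos: [0.6262, 0.0814, 0.0667]
eef_rot: [0.0, 0.652, 0.758, 0.0]
wrist_force: [0.3, 1.1, 4.8]
grip_width: 0.0392
```

Request:
servo_tool:
  deltas:
    - [[0.0003,-0.002,0],0]
    - [[0,0,0],0]
    - [[0,0,0],0]

```text
time: 17.05
eef_pos: [0.6265, 0.0794, 0.0667]
eef_rot: [0.0, 0.652, 0.758, 0.0]
wrist_force: [0.4, 1.5, 5.1]
grip_width: 0.0392
```

Request:
servo_tool:
  deltas:
    - [[0.0003,-0.002,0],0]
    - [[0,0,0],0]
    - [[0,0,0],0]

```text
time: 17.35
eef_pos: [0.6268, 0.0774, 0.0667]
eef_rot: [0.0, 0.652, 0.758, 0.001]
wrist_force: [-0.7, 0.9, 5.4]
grip_width: 0.0391
```

```bash
python3 chk.py black_jar red_jar
```

```text
F [-0.36  1.1   5.14] [0.82 0.36 0.46] [0.62676439 0.07743232 0.06674213] 17.6
black_jar 0.83 rack c [ 0.0008 -0.0325] slopes dz/dx,dz/dy [-0.009 -0.001] z 0.112 1886
red_jar 0.83 rack c [-0.0006 -0.0448] slopes dz/dx,dz/dy [0.017 1.051] z 0.1106 80
```

Request:
servo_tool:
  deltas:
    - [[0.0003,-0.002,0],0]
    - [[0,0,0],0]
    - [[0,0,0],0]

```text
time: 18.0
eef_pos: [0.627, 0.0755, 0.0667]
eef_rot: [0.0, 0.652, 0.758, 0.001]
wrist_force: [0.1, 1.2, 6.1]
grip_width: 0.0392
```

Request:
servo_tool:
  deltas:
    - [[0.0003,-0.002,0],0]
    - [[0,0,0],0]
    - [[0,0,0],0]

```text
time: 18.3
eef_pos: [0.6273, 0.0739, 0.0667]
eef_rot: [0.0, 0.652, 0.758, 0.001]
wrist_force: [0.2, 2.5, 5.6]
grip_width: 0.0391
```

```bash
python3 chk.py black_jar
```

```text
F [-0.54  2.39  5.15] [0.56 0.38 0.24] [0.62730911 0.07391149 0.06676422] 18.55
black_jar 0.87 rack c [ 0.0016 -0.0387] slopes dz/dx,dz/dy [-0.013  0.006] z 0.112 1847
```

Request:
servo_tool:
  deltas:
    - [[0.0003,-0.002,0],0]
    - [[0.0002,-0.0015,0],0]
    - [[0,0,0],0]
    - [[0,0,0],0]
    - [[0,0,0],0]

```text
time: 19.1
eef_pos: [0.6277, 0.0711, 0.0667]
eef_rot: [-0.0, 0.652, 0.758, 0.001]
wrist_force: [-0.2, 4.4, 5.1]
grip_width: 0.039
```

```bash
python3 - <<'E'
from look import *
im,d,P=snap('scene')
cv2.imwrite('pics/s3.png',cv2.resize(im[120:240,140:300,::-1],None,fx=4,fy=4,interpolation=2))
E
python3 chk.py black_jar
```

```text
F [-0.51  4.75  5.64] [0.36 0.33 0.5 ] [0.62767472 0.07111524 0.06674396] 19.4
black_jar 0.8 rack c [-0.0022 -0.0408] slopes dz/dx,dz/dy [-0.014  0.002] z 0.112 1821
```

View pics/s3.png

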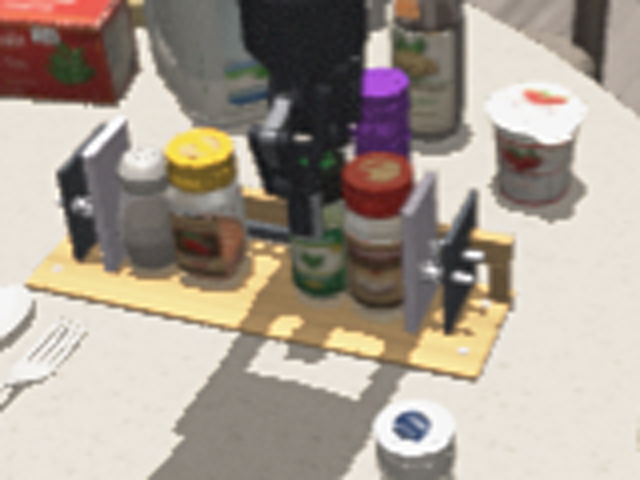

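Request:
servo_tool:
  deltas:
    - [[0.0002,-0.0015,0],0]
    - [[0,0,0],0]
    - [[0,0,0],0]
    - [[0,0,0],0]

```text
time: 19.85
eef_pos: [0.6278, 0.07, 0.0668]
eef_rot: [-0.0, 0.652, 0.758, 0.001]
wrist_force: [-1.6, 6.6, 5.2]
grip_width: 0.0391
```

```bash
python3 chk.py black_jar
```

```text
F [-0.55  5.69  5.75] [0.22 0.25 0.54] [0.62785372 0.06996484 0.06677121] 20.1
black_jar 0.95 rack c [ 0.113  -0.0407] slopes dz/dx,dz/dy [-0.002  0.005] z 0.1059 1309
```

Request:
servo_tool:
  deltas:
    - [[-0.0003,0.002,0],0]
    - [[-0.0003,0.002,0],0]
    - [[-0.0003,0.002,0],0]
    - [[-0.0002,0.001,0],0]

```text
time: 20.55
eef_pos: [0.6271, 0.075, 0.0668]
eef_rot: [0.001, 0.652, 0.758, 0.0]
wrist_force: [-0.1, -2.1, 5.1]
grip_width: 0.0393
```

Request:
servo_tool:
  deltas:
    - [[0,0,0],0]
    - [[0,0,0],0]
    - [[0,0,0],0]
    - [[0,0,0.02],0]
    - [[0,0,0.03],0]
    - [[0,0,0.035],0]
    - [[0,0,0.02],0]
    - [[-0.025,-0.025,0.01],0]
  gripper: 0.85

```text
time: 21.35
eef_pos: [0.6045, 0.0522, 0.1832]
eef_rot: [0.002, 0.651, 0.759, 0.003]
wrist_force: [-0.4, -0.9, 0.7]
grip_width: 0.0728
```

```bash
python3 chk.py yellow_jar red_jar shaker black_jar
```

```text
F [-0.24 -0.5   0.07] [2.04 1.21 0.59] [0.60145152 0.05057664 0.18082881] 21.6
yellow_jar 0.65 rack c [0.0002 0.0401] slopes dz/dx,dz/dy [0.011 0.007] z 0.1075 759
red_jar 0.56 rack c [-0.0061 -0.0685] slopes dz/dx,dz/dy [ 0.038 -0.032] z 0.1133 467
shaker 0.82 rack c [-0.0016  0.0814] slopes dz/dx,dz/dy [-0.001  0.028] z 0.0945 659
black_jar 0.73 rack c [ 0.1131 -0.0409] slopes dz/dx,dz/dy [0.004 0.008] z 0.1059 484
```

Request:
servo_tool:
  deltas:
    - [[-0.03,-0.03,0],0]
    - [[-0.03,-0.03,0],0]
    - [[-0.03,-0.03,0],0]
    - [[-0.03,-0.03,0],0]
    - [[-0.03,-0.025,0],0]
    - [[-0.006,0,0],0]
    - [[0,0,0],0]
    - [[0,0,0],0]

```text
time: 22.6
eef_pos: [0.4467, -0.094, 0.1814]
eef_rot: [0.0, 0.652, 0.758, 0.001]
wrist_force: [-0.2, 0.0, -0.4]
grip_width: 0.0726
```

```bash
python3 - <<'E'
from look import *
print(arm.observe()['eef_pos'],arm.observe()['time'])
im,d,P=snap('wrist')
for r in masks_of('wrist','white_jar')[:2]:
    p=cloud(r['pixels'],d,P); t=p[(p[:,2]>.1)&(p[:,2]<.122)]
    if len(t)>20: c,rad=cv2.minEnclosingCircle(t[:,:2].astype(np.float32)); print(r['p'],r['extent'],np.round(c,4),rad,np.median(t[:,2]),np.median(t,0))
cv2.imwrite('pics/w4.png',cv2.resize(im[:,:,::-1],None,fx=1.5,fy=1.5))
im,d,P=snap('scene')
for n in ['yellow_jar','red_jar','black_jar']: tilt('scene',n,im,d,P)
r=masks_of('scene','white_jar')[0]; p=cloud(r['pixels'],d,P); t=p[p[:,2]>.1]; print(cv2.minEnclosingCircle(t[:,:2].astype(np.float32)))
E
```

```text
[ 0.44672821 -0.09396847  0.18136398] 22.6
0.97 [231.5, 149.9, 46.9, 69.1] [ 0.4451 -0.0917] 0.020309211686253548 0.10984943867900701 [ 0.44470994 -0.08964501  0.10984944]
yellow_jar 0.69 rack c [-0.0005  0.0406] slopes dz/dx,dz/dy [-0.007 -0.043] z 0.107 38
black_jar 0.87 rack c [-0.1281 -0.0948] slopes dz/dx,dz/dy [0. 0.] z 0.0 0
((0.44536566734313965, -0.09248414635658264), 0.02032017894089222)look.py:8: RuntimeWarning: Mean of empty slice.
  A=np.c_[p[:,:2]-p[:,:2].mean(0),np.ones(len(p))]; k=np.linalg.lstsq(A,p[:,2],rcond=None)[0]; r=p[:,2]-A@k
  ret = um.true_divide(
  return _methods._mean(a, axis=axis, dtype=dtype,
  ret = ret.dtype.type(ret / rcount)
```

View pics/w4.png

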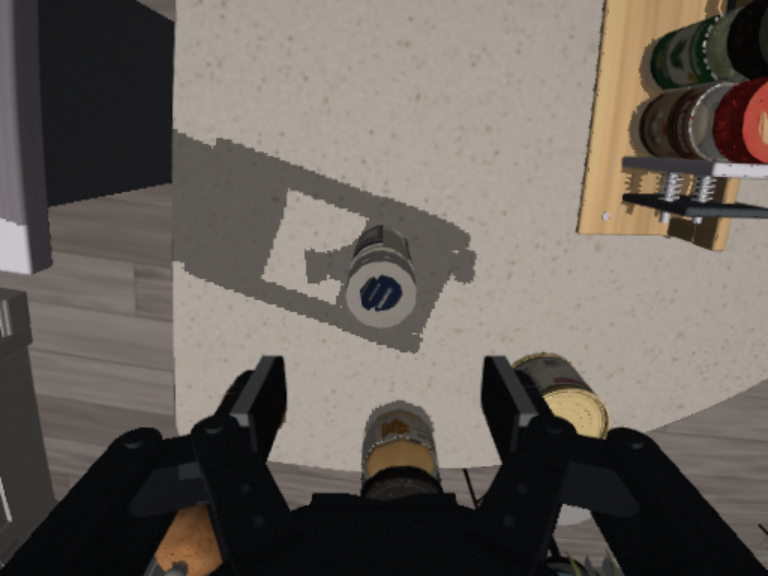

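Request:
servo_tool:
  deltas:
    - [[-0.0015,0.002,-0.04],0]
    - [[0,0,-0.04],0]
    - [[0,0,-0.025],0]
    - [[0,0,-0.012],0]
    - [[0,0,-0.006],0]
    - [[0,0,0],0]

```text
time: 23.55
eef_pos: [0.4439, -0.0923, 0.0578]
eef_rot: [-0.0, 0.652, 0.758, -0.0]
wrist_force: [0.5, -0.3, 0.1]
grip_width: 0.0728
```

Request:
servo_tool:
  deltas:
    - [[0,0,0],0]
    - [[0,0,0],0]
    - [[0,0,0],0]
    - [[0,0,0],0]
    - [[0,0,0],0]
    - [[0,0,0],0]
  gripper: 0.25
  grip_force: 70

```text
time: 24.15
eef_pos: [0.4449, -0.0926, 0.0593]
eef_rot: [0.001, 0.652, 0.758, 0.001]
wrist_force: [-0.7, 0.6, 5.8]
grip_width: 0.0389
```

Request:
servo_tool:
  deltas:
    - [[0,0,0.006],0]
    - [[0,0,0.006],0]
    - [[0.013,0.032,0],0]
    - [[0.013,0.032,0],0]
    - [[0.013,0.032,0],0]
    - [[0.013,0.032,0],0]
    - [[0.013,0.032,0],0]
    - [[0.0123,0.0297,0],0]

```text
time: 24.95
eef_pos: [0.5216, 0.0988, 0.0705]
eef_rot: [0.0, 0.652, 0.758, 0.0]
wrist_force: [0.2, 0.3, -2.1]
grip_width: 0.0387
```

Request:
servo_tool:
  deltas:
    - [[0,0,0],0]
    - [[0,0,0],0]
    - [[0,0,0],0]

```text
time: 25.25
eef_pos: [0.5205, 0.0965, 0.0701]
eef_rot: [-0.0, 0.652, 0.758, -0.001]
wrist_force: [-0.2, 0.3, -1.5]
grip_width: 0.0393
```

```bash
python3 chk.py white_jar yellow_jar; python3 - <<'E'
from look import *
im,d,P=snap('wrist')
p=torack(cloud(np.ones(d.shape,bool),d,P)); hsv=cv2.cvtColor(im,cv2.COLOR_RGB2HSV)
cv2.imwrite('pics/w5.png',cv2.resize(im[:,:,::-1],None,fx=1.5,fy=1.5))
im,d,P=snap('side'); tilt('side','white_jar',im,d,P)
for r in masks_of('side','black_jar')[:2]:
    q=torack(cloud(r['pixels'],d,P)); t=q[q[:,2]>.1]; print('side black',r['p'],len(t) and [t.min(0),t.max(0)])
E
```

```text
F [ 0.1  -0.11 -1.6 ] [0.34 0.36 0.47] [0.52106374 0.09651382 0.07031604] 25.5
white_jar 0.86 rack c [-0.1013  0.0035] slopes dz/dx,dz/dy [ 0.001 -0.005] z 0.1213 1962
yellow_jar 0.56 rack c [-0.0004  0.0402] slopes dz/dx,dz/dy [ 0.006 -0.004] z 0.1075 1758
white_jar 0.78 rack c [-0.1052  0.0009] slopes dz/dx,dz/dy [-0.002  0.037] z 0.1194 18
side black 0.69 [array([ 0.09493521, -0.06284001,  0.10002666]), array([ 0.12587581, -0.02497689,  0.10534731])]
side black 0.65 [array([-0.02008484, -0.05076667,  0.1006682 ]), array([ 0.01306229, -0.01543162,  0.1118382 ])]
```

View pics/w5.png

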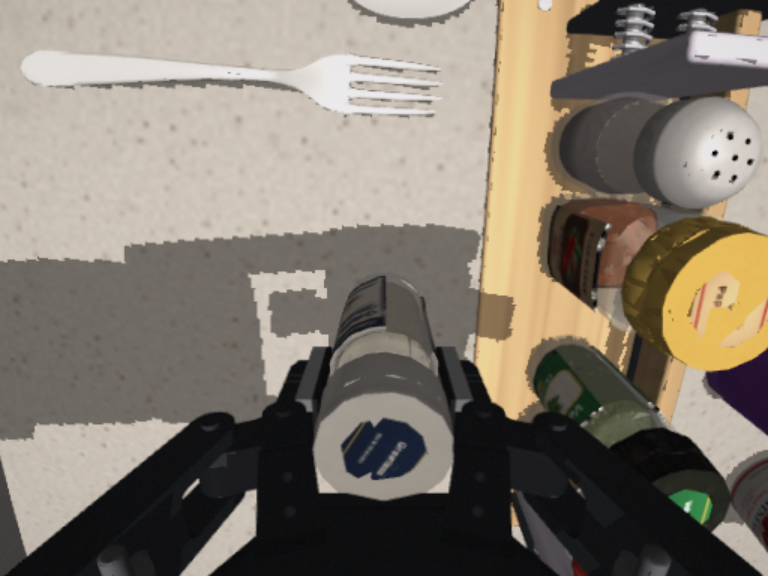

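Request:
servo_tool:
  deltas:
    - [[0.0198,0.003,0],0]
    - [[0.0198,0.003,0],0]
    - [[0.0099,0.0015,-0.001],0]
    - [[0.0099,0.0015,-0.001],0]
    - [[0,0,0],0]
    - [[0,0,0],0]

```text
time: 26.4
eef_pos: [0.5799, 0.1062, 0.0678]
eef_rot: [-0.001, 0.652, 0.758, -0.001]
wrist_force: [-1.2, 0.6, -1.4]
grip_width: 0.0391
```

Request:
servo_tool:
  deltas:
    - [[0.0049,0.0008,0],0]
    - [[0.0049,0.0007,0],0]
    - [[0,0,0],0]
    - [[0,0,0],0]

```text
time: 26.8
eef_pos: [0.5905, 0.1077, 0.0683]
eef_rot: [-0.0, 0.652, 0.758, -0.0]
wrist_force: [-0.4, 0.9, -1.1]
grip_width: 0.0391
```

```bash
python3 chk.py white_jar yellow_jar; python3 - <<'E'
from look import *
im,d,P=snap('wrist')
cv2.imwrite('pics/w6.png',cv2.resize(im[:,:,::-1],None,fx=1.5,fy=1.5))
E
```

```text
F [-0.    0.09 -1.38] [0.19 0.15 0.3 ] [0.59032206 0.10773299 0.06823462] 27.05
yellow_jar 0.97 rack c [0.0003 0.0403] slopes dz/dx,dz/dy [0.002 0.002] z 0.1076 2294
```

View pics/w6.png

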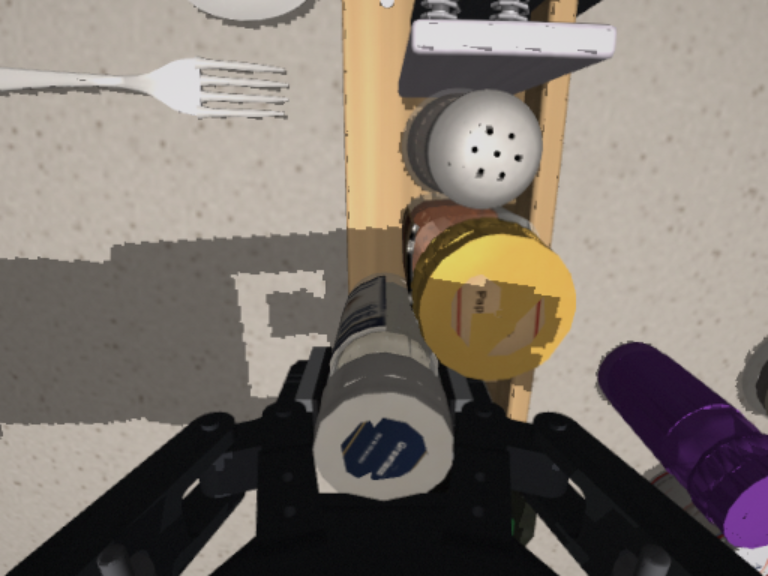

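Request:
servo_tool:
  deltas:
    - [[0.004,0.0006,0],0]
    - [[0.004,0.0006,0],0]
    - [[0,0,0],0]

```text
time: 27.5
eef_pos: [0.5993, 0.109, 0.0682]
eef_rot: [0.0, 0.652, 0.758, 0.0]
wrist_force: [0.1, 0.5, -0.6]
grip_width: 0.0388
```

Request:
servo_tool:
  deltas:
    - [[0.002,0.0003,0],0]
    - [[0.002,0.0003,0],0]
    - [[0,0,0],0]

```text
time: 27.8
eef_pos: [0.6024, 0.1092, 0.068]
eef_rot: [-0.0, 0.652, 0.758, -0.0]
wrist_force: [-0.5, -1.9, -2.3]
grip_width: 0.0388
```

Request:
servo_tool:
  deltas:
    - [[0.002,0.0003,0],0]
    - [[0.002,0.0003,0],0]
    - [[0,0,0],0]

```text
time: 28.1
eef_pos: [0.6066, 0.1099, 0.0681]
eef_rot: [0.0, 0.652, 0.758, -0.0]
wrist_force: [-0.1, -2.9, -1.7]
grip_width: 0.0389
```

```bash
python3 chk.py yellow_jar
```

```text
F [-0.95 -2.84 -1.43] [0.42 0.37 0.35] [0.60653256 0.11009123 0.06824242] 28.35
yellow_jar 0.98 rack c [0.0005 0.0429] slopes dz/dx,dz/dy [ 0.003 -0.001] z 0.1075 2286
```

Request:
servo_tool:
  deltas:
    - [[0.0003,-0.002,0],0]
    - [[0.002,0.0003,0],0]
    - [[0,0,0],0]

```text
time: 28.7
eef_pos: [0.6091, 0.1088, 0.0684]
eef_rot: [0.0, 0.652, 0.758, 0.0]
wrist_force: [-0.3, -0.3, -1.6]
grip_width: 0.0389
```

```bash
python3 chk.py yellow_jar
```

```text
F [-0.62  0.15 -0.58] [0.14 0.46 0.35] [0.60903075 0.10875384 0.06839307] 28.95
```

Balanced. Continue in.

Request:
servo_tool:
  deltas:
    - [[0.002,0.0003,0],0]
    - [[0.002,0.0003,0],0]
    - [[0,0,0],0]

```text
time: 29.3
eef_pos: [0.6128, 0.1093, 0.068]
eef_rot: [-0.0, 0.652, 0.758, 0.0]
wrist_force: [-1.5, 1.6, -1.8]
grip_width: 0.0389
```

Request:
servo_tool:
  deltas:
    - [[0.002,0.0003,0],0]
    - [[0.002,0.0003,0],0]
    - [[0,0,0],0]

```text
time: 29.6
eef_pos: [0.6172, 0.1099, 0.0682]
eef_rot: [0.0, 0.652, 0.758, 0.0]
wrist_force: [-2.0, 1.5, -1.3]
grip_width: 0.0392
```

```bash
python3 chk.py yellow_jar shaker left_plate
```

```text
F [-1.    1.94 -1.96] [0.08 0.33 0.5 ] [0.61708613 0.10977402 0.06824053] 29.85
yellow_jar 0.63 rack c [0.0018 0.0424] slopes dz/dx,dz/dy [0.003 0.006] z 0.1075 2426
shaker 0.72 rack c [-0.0001  0.084 ] slopes dz/dx,dz/dy [-0.009  0.008] z 0.0947 2033
left_plate y [0.1061 0.1094 0.1137]
```

Request:
servo_tool:
  deltas:
    - [[-0.0001,0.001,0],0]
    - [[0.002,0.0003,0],0]
    - [[0.002,0.0003,0],0]
    - [[0.0015,0.0002,0],0]
    - [[0,0,0],0]

```text
time: 30.5
eef_pos: [0.6227, 0.1115, 0.0683]
eef_rot: [0.0, 0.652, 0.758, 0.0]
wrist_force: [-1.1, 0.1, -1.6]
grip_width: 0.0388
```

```bash
python3 chk.py white_jar yellow_jar left_plate
```

```text
F [ 0.06  0.19 -1.71] [0.41 1.   0.45] [0.62252138 0.11144736 0.06825529] 30.75
white_jar 0.88 rack c [0.0013 0.0026] slopes dz/dx,dz/dy [ 0.007 -0.014] z 0.1191 2088
yellow_jar 0.61 rack c [0.001  0.0428] slopes dz/dx,dz/dy [-0.002 -0.003] z 0.1076 2420
left_plate y [0.1069 0.1102 0.1144]
```

Request:
servo_tool:
  deltas:
    - [[0.001,0.0002,-0.001],0]
    - [[0,0,-0.001],0]
    - [[0,0,0],0]
    - [[0,0,0],0]

```text
time: 31.3
eef_pos: [0.6234, 0.1117, 0.0663]
eef_rot: [0.0, 0.652, 0.758, 0.0]
wrist_force: [0.9, 0.2, -0.9]
grip_width: 0.0394
```

Request:
servo_tool:
  deltas:
    - [[0,0,-0.001],0]
    - [[0,0,0],0]
    - [[0,0,0],0]

```text
time: 31.6
eef_pos: [0.6234, 0.1117, 0.0653]
eef_rot: [0.0, 0.652, 0.758, 0.0]
wrist_force: [0.8, -0.8, 0.6]
grip_width: 0.0388
```

Request:
servo_tool:
  deltas:
    - [[0,0,-0.001],0]
    - [[0,0,0],0]
    - [[0,0,0],0]

```text
time: 31.9
eef_pos: [0.6234, 0.1117, 0.0653]
eef_rot: [0.0, 0.652, 0.758, 0.0]
wrist_force: [-1.3, -0.5, 6.3]
grip_width: 0.0394
```

Request:
servo_tool:
  deltas:
    - [[0,0,0.001],0]
    - [[0,0,0],0]
    - [[0,0,0],0]
    - [[0,0,0],0]
    - [[0,0,0],0]
  gripper: 0.75

```text
time: 32.4
eef_pos: [0.6231, 0.1117, 0.065]
eef_rot: [-0.0, 0.652, 0.758, -0.0]
wrist_force: [0.4, -0.5, 0.2]
grip_width: 0.0642
```

Request:
servo_tool:
  deltas:
    - [[0,0,0.01],0]
    - [[0,0,0.02],0]
    - [[0,0,0.03],0]
    - [[0,0,0.04],0]
    - [[0,0.02,0.04],0]
    - [[0,0.02,0.04],0]
    - [[-0.01,0.02,0.03],0]
    - [[-0.01,0,0.01],0]

```text
time: 33.2
eef_pos: [0.6041, 0.174, 0.2898]
eef_rot: [0.002, 0.651, 0.759, 0.004]
wrist_force: [-0.0, -0.2, 0.8]
grip_width: 0.0641
```

Request:
servo_tool:
  deltas:
    - [[0,0,0],0]
    - [[0,0,0],0]
    - [[0,0,0],0]

```text
time: 33.5
eef_pos: [0.6027, 0.1706, 0.2832]
eef_rot: [-0.001, 0.653, 0.758, -0.002]
wrist_force: [0.5, -0.3, -0.2]
grip_width: 0.0643
```

```bash
python3 chk.py white_jar yellow_jar shaker red_jar; python3 - <<'E'
from look import *
im,d,P=snap('wrist')
for r in masks_of('wrist','black_jar')[:3]:
    q=torack(cloud(r['pixels'],d,P)); t=q[q[:,2]>np.percentile(q[:,2],95)-.006]; k,n=plane(t); print('black',round(r['p'],2),np.round(cv2.minEnclosingCircle(t[:,:2].astype(np.float32)),4) if 0 else cv2.minEnclosingCircle(t[:,:2].astype(np.float32)),k,n)
s,_,_=snap('scene')
A=cv2.resize(im[90:260,140:340,::-1],None,fx=2,fy=2); B=cv2.resize(s[125:225,150:250,::-1],(340,340),interpolation=2)
cv2.imwrite('pics/f.png',np.hstack([A,B]))
E
```

```text
F [0.01 0.07 0.16] [0.43 0.56 0.34] [0.6032491  0.17124023 0.28428397] 33.75
white_jar 0.77 rack c [0.0016 0.0009] slopes dz/dx,dz/dy [ 0.007 -0.   ] z 0.1163 208
yellow_jar 0.72 rack c [0.0016 0.0453] slopes dz/dx,dz/dy [ 0.018 -0.015] z 0.1076 236
shaker 0.7 rack c [-0.0001  0.0852] slopes dz/dx,dz/dy [-0.031  0.005] z 0.0945 207
red_jar 0.57 rack c [ 0.0016 -0.0754] slopes dz/dx,dz/dy [-0.017  0.   ] z 0.1135 179
black 0.83 ((0.07717874646186829, 0.008817566558718681), 0.08127428591251373) [-0.00142296 -0.00182284  0.10568594] 297
```

View pics/f.png

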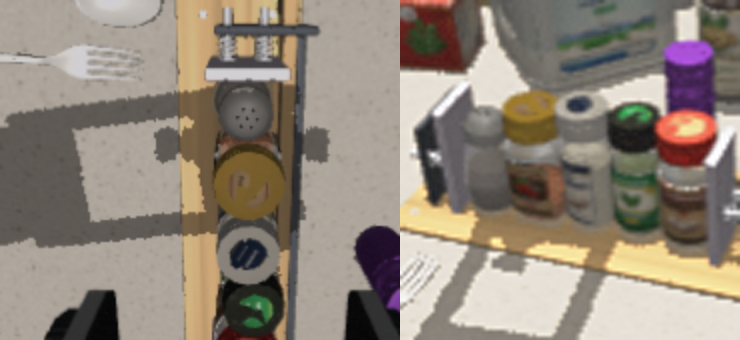

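```bash
python3 -c "from workcell import close_job; close_job()"
```

```text
the job is handed in; nothing more can be done
```

The white-capped jar now stands in the rack between the yellow- and black-capped jars. I handed the job in at about 34 s of the 72 s allowed. `close_job` gives no verdict.

- **Left half:** I pushed it by gripping the yellow jar. In the first try the grip was light and the jar tipped about 0.07 rad. I let it stand up, gripped it harder and a little lower, and pushed again. The plate then gave about 4.9 mm at 4.7 N, judged by its movement in the wrist picture.
- **Right half:** I pushed it by gripping the black jar. The plate gave about 5.7 mm. I worked that out from the 5.7 N push less about 1 N of friction, because the wrist camera did not show the right plate.
- **White jar:** I slid it in while keeping the sideways force near zero, set it down on the board and let go. The gripper then rose clear.

**Last checks:**

| Jar | Position across the row line (x) | Top-surface slope |
|---|---|---|
| White | +1.6 mm | 0.01 |
| Yellow | +1.6 mm | 0.02 |
| Shaker | about 0 mm | 0.03 |
| Red | +1.6 mm | 0.02 |

- White to yellow is about 44 mm, inside the 52 mm limit.
- **Black jar:** its final position was not measured, because the network's mask of it also took in the purple look-alike. In the last picture it stands upright, in line and next to the white jar.
- **Bystanders:** I went near none of them, and did not measure their positions again at the end.

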